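# Lift a freshly painted cover plate onto the drying rack with a lifter

### The job

The grey cover plate lying on the bench in front of the wooden bench stop is freshly painted, so do not touch it with the gripper. Take the lifter (the flat-bladed scoop with the wooden handle), slide its blade fully under the plate, using the bench stop to hold the plate back, carry the plate over and lay it without a fall centrally and square across the two rails of the drying rack. Then draw the lifter out from under it and set it down flat on its foot and blade on the bench; leave the reel, oil tin and battery where they are.

Things in the scene. Friction and masses are not known exactly. Their poses are not given: they have to be found in the camera images.
- cover: freshly painted grey cover plate, 100 mm (x) by 140 mm (y), 8 mm thick, 12 mm at a raised panel in mid top; about 0.25 kg. Underside flat over 76 x 116 mm, bevelled beyond, so its rim's lower edge stands 4 mm above the bench. Origin: centre of its underside, z up. It lies up to 25 mm in front of the bench stop, long side roughly parallel to it. Not to be touched by the gripper
- bench_stop: pine block 70 mm (its x) by 140 mm (its y), 35 mm high, with two screw heads, fixed to the bench. Origin: centre of its underside; its x points roughly away from the robot; its long near face, at its own x = -35 mm, is behind the plate
- rack_mid (a point): drying rack, fixed: two rails along this frame's x (x -55 to +95 mm), 20 mm wide, at y = -52 and +52 mm (84 mm clear between), tops 45 mm above the bench; 28 mm high cross-piece behind, 8 mm spreader in front, else open to the front (-x). Point: midway, level with the rail tops; the plate's origin is to lie here, its 140 mm across the rails. x points roughly away from the robot
- lifter: lifter, a flat scoop 190 mm long, 0.2 kg, pointing along its x. Origin: at bench level below the middle of the handle. Smooth steel blade, flat below, 64 mm wide, from an upright heel (at x = 45 mm, 27 mm high, for the plate's edge to rest against) to the tip at x = 135 mm, 4 mm thick at the heel, 1 mm at the tip. A leg with a flat foot at x = -46 mm lets it stand level
- lifter_grip (a point): middle of the lifter's wooden handle, 62 mm above the lifter's origin; axes as lifter. The handle is a bar along x from -55 to +30 mm, 24 mm wide (y), from 49 to 75 mm above the bench
- lifter_tip (a point): middle of the blade's tip, at the underside: x = 135 mm from the lifter's origin; axes as lifter
- solder_reel: reel of solder 56 mm across, 38 mm high, standing on the bench; bystander. Origin: centre of its underside
- oil_tin: oblong blue oil tin with a black cap, 56 x 90 mm, 151 mm high; bystander. Origin: centre of its underside
- battery_pack: black drill battery, 55 x 86 mm, 68 mm high; bystander. Origin: centre of its underside

How it is judged:
On the way:
1. the cover plate is carried on the lifter, its underside at least 50 mm above the bench (height (world z) of cover above 0.05 m and contact force between cover and lifter above 0.5 N), for 0.3 s.
At the end, for the whole second after the job is handed in: plate at rest, flat (3.5 deg) on both rails, centre within 20 mm along and 12 mm across the rails of the rack's middle, square within 8 deg (either way round); lifter clear of it, at rest on the bench on blade and foot (origin within 12 mm of bench height, level within 4.5 deg) (x of cover in the frame of rack_mid between -0.02 and 0.02 m and y of cover in the frame of rack_mid between -0.012 and 0.012 m and z of cover in the frame of rack_mid between -0.006 and 0.006 m and angle between cover's own z axis and vertical below 0.06 rad and angle between the y axis of cover and the y axis of rack_mid, either way round below 0.14 rad and linear speed of each of cover, lifter below 0.02 m/s and contact force between cover and lifter below 0.05 N and height (world z) of lifter between -0.01 and 0.012 m and angle between lifter's own z axis and vertical below 0.08 rad); the robot touches nothing.
It fails at once if the gripper or arm touches the painted plate (contact force between cover and the fingers above 0.5 N or contact force between cover and the arm above 0.5 N).
It fails at once if the plate falls (it moves faster than 0.8 m/s) or is tipped by more than 30 degrees (linear speed of cover above 0.8 m/s or angle between cover's own z axis and vertical above 0.52 rad).
It fails at once if a bystander (reel, oil tin or battery) is moved by more than 20 mm (distance of any of solder_reel, oil_tin, battery_pack from where it was at the start of the episode above 0.02 m).
It also fails if it takes over 72 s, if anything falls off the work surface, if the arm or the gripper's body presses on something with over 40 N, if the wrist force passes 120 N, or if a joint passes its speed limit or range.

### The arm

A 7-joint arm with a two-finger parallel gripper is mounted at the origin on a cart in front of the work surface, level with it; the furniture and walls round the work are solid. World frame = base frame: x ahead of the robot, y to its left, z up, the work surface at z = 0. Lengths are in m, angles in rad, forces in N, time in s.
With the tool pointing down it reaches from about 0.425 to 0.875 m from the base axis. Payload 4.7 kg.
Tool frame: the origin (TCP) lies on the centre line of the jaws, within the pads' length; the fingertips stand 14 mm ahead of it and the grasp point (between the pads) lies 5 mm behind it; z points along the fingers, y is the line along which they close (so a half turn about z gives the same grasp; the last joint's range is limited). The gripper opens to 87 mm and grips with 3 to 60 N. Pads are 19 mm wide; open, the fingers measure 117 mm over their backs; the gripper's body (75 mm by 190 mm) begins 51 mm behind the grasp point.
Start: joints at [-1.168, 0.321, -0.07, 1.45, 0.023, 1.371, -0.057], TCP at [0.246, 0.601, 0.237] pointing down, gripper open.
Joint ranges: [-2.86, 2.86], [-0.3, 2.09], [-1.38, 1.24], [0.06, 2.45], [-1.56, 4.7], [0.09, 2.05], [-2.69, 2.69]. Speed limits (rad/s): [2.57, 2.57, 3.14, 3.14, 3.14, 3.14, 3.14].

### API

Orientations are given as a rotation vector (axis times angle).
In Python, from bench import ctrl gives the robot as it stands.
- The arm moves only by the tool send_rows, never from a script. Its argument "steps" is a list of rows, each an object of numbers: "tx", "ty", "tz": the shift along the tool's x, y, z in units of 60 mm (1.0 is 60 mm); "turn": the turn about the tool's z in units of 8 degrees (1.0 is 8 degrees); "grip": the opening, from 0 (shut) to 1 (fully open). A call has 1 to 12 rows; each row shifts and turns the commanded pose from where the row before left it, along the tool's axes as they then stand; what a row does not reach is not made up. A row lasts 1/8 s, in which the tool goes at most 62.5 mm and 10.7 degrees, less where a joint would pass 70% of its speed; a pose out of reach is approached as far as the arm can. A call is refused whole if a number of a shift passes 1 or a number of a turn 1, either way. A call with a gripper value outside its range is refused whole. The fingers move at their own pace and stop on an object; "newtons" is the grip in N (left out, the last holds). Time passes only in rows, so rows that do not move let the fingers close. It gives the time, the measured TCP pose, the force, the opening and the grip force at its end, in the units of the state.
- ctrl.get_state(): the state, without advancing time (a new reading comes with each control period).
- ctrl.get_image(name): name is "scene" or "top" or "wrist"; returns a dict with "pixels" (384x512x3 uint8, red, green, blue), "K" (3x3 intrinsics, pixels), "dist" ([k1, k2, p1, p2, k3] as OpenCV has them; the pictures are not rectified), "cam_to_world" (4x4, takes a point from camera to world coordinates); the wrist camera has in their place "T_tool_cam" (4x4, takes a point from camera to tool coordinates, whose origin is the TCP and whose axes are the flange's). Camera axes: x right, y down, z forward; pixel columns grow to the right and rows downward; lengths in m; the calibration is good to about 2 mm. A picture is of the moment at which its call begins: read the wrist's pose just before it. There is no depth.
- ctrl.close_job(): hands the job in; it is judged then, once.
The state is a dict: "time": time; "joint_positions": joint angles; "qd": joint speeds; "joint_torque": joint torques, N m; "position": TCP position; "tool_rot": TCP orientation; "ft_force": force on the tool from outside, world axes, zero at the start; "torque": the same for the moment, N m; "grip_width": opening from 0.0 (shut) to 1.0 (fully open); "grip_force": force on a finger pad.
Only numpy, scipy, OpenCV 4.12 (cv2) and the standard library are available. Lean on these libraries where they do the work, as an engineer would, in place of code of your own. Each camera call takes 0.05 s, during which the arm holds its last target. There are 200 camera calls.

## Working session

There is one attempt and no reset: what is moved stays moved. The work goes in short steps, Python scripts to look and compute and a tool call to move; the robot and the scene stay as the last step left them, time stands still between calls to the robot, and variables do not carry over. Pictures are saved under pics/ and viewed, at most 10 in all, crops included, and the job is handed in when it is done.

Besides the shell and the picture viewer there is one more tool, called as name(argument=value, ...) on one line, values as JSON. send_rows: Moves the arm, as the interface text tells. Its arguments: {"type":"object","properties":{"steps":{"type":"array"},"newtons":{"type":"number"}},"required":["steps"]}

```bash
mkdir -p pics; python3 - <<'E'
from bench import ctrl
import cv2,pickle
print(ctrl.get_state())
for n in ["scene","top"]:
    d=ctrl.get_image(n); pickle.dump(d,open(f"{n}.pkl","wb"))
    print(n,d["K"],d["dist"],d["cam_to_world"])
    cv2.imwrite(f"pics/{n}0.png",cv2.resize(d["pixels"][:,:,::-1],(800,600),interpolation=cv2.INTER_CUBIC))
E
```

```text
{'time': 0.0, 'joint_positions': array([-1.16793338,  0.32180303, -0.07004457,  1.451643  ,  0.02262441,
        1.37080969, -0.05688626]), 'qd': array([ 0.00040692,  0.00067848, -0.00063829, -0.00035565,  0.00131932,
        0.00086939,  0.00043926]), 'joint_torque': array([-9.02982538e-04, -4.91270900e+01, -4.04385868e-01, -3.12528098e+01,
       -6.38859300e-02,  4.36129177e-02,  1.76507710e-04]), 'position': array([0.24625867, 0.60098701, 0.23549022]), 'tool_rot': array([-6.06768462e-01, -3.08220442e+00,  2.92630498e-03]), 'ft_force': array([ 0.29269464, -0.18182491, -0.26566038]), 'torque': array([ 0.01492426, -0.02125058,  0.05342396]), 'grip_force': 0.0, 'grip_width': 1.0009048275028187}
scene [[419.66568747   0.         255.69201048]
 [  0.         419.66568747 195.67038684]
 [  0.           0.           1.        ]] [-0.14678983  0.          0.          0.          0.        ] [[ 0.81740617 -0.3093011   0.48598352 -0.07202041]
 [-0.57603794 -0.44653706  0.68467871 -0.86779808]
 [ 0.00523778 -0.83960555 -0.54317132  0.74998211]
 [ 0.          0.          0.          1.        ]]
top [[498.10982465   0.         258.3158114 ]
 [  0.         498.10982465 191.82430184]
 [  0.           0.           1.        ]] [-0.13345923  0.          0.          0.          0.        ] [[ 2.27141886e-02 -9.91548133e-01  1.27735531e-01  3.23730845e-01]
 [-9.99736169e-01 -2.29642706e-02 -4.85250713e-04  5.74150243e-03]
 [ 3.41450273e-03 -1.27690808e-01 -9.91808146e-01  1.71826111e+00]
 [ 0.00000000e+00  0.00000000e+00  0.00000000e+00  1.00000000e+00]]
```

View pics/scene0.png

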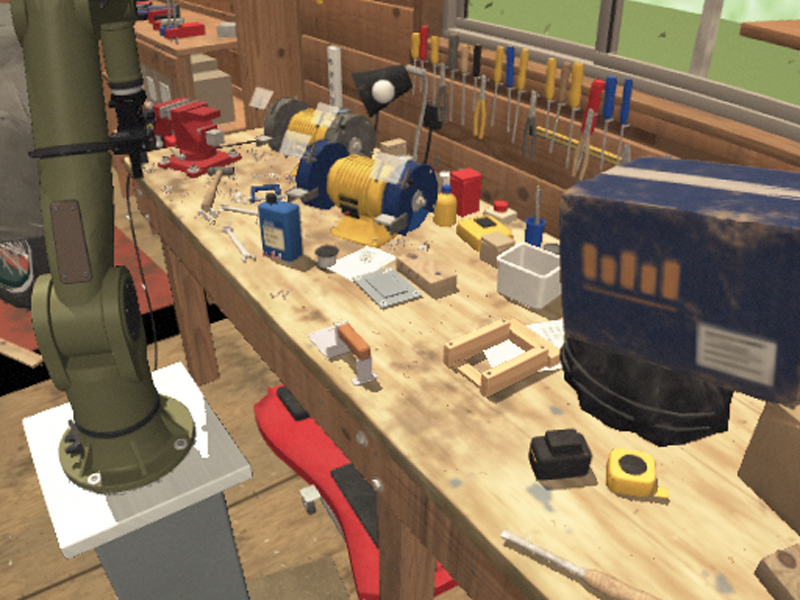

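View pics/top0.png

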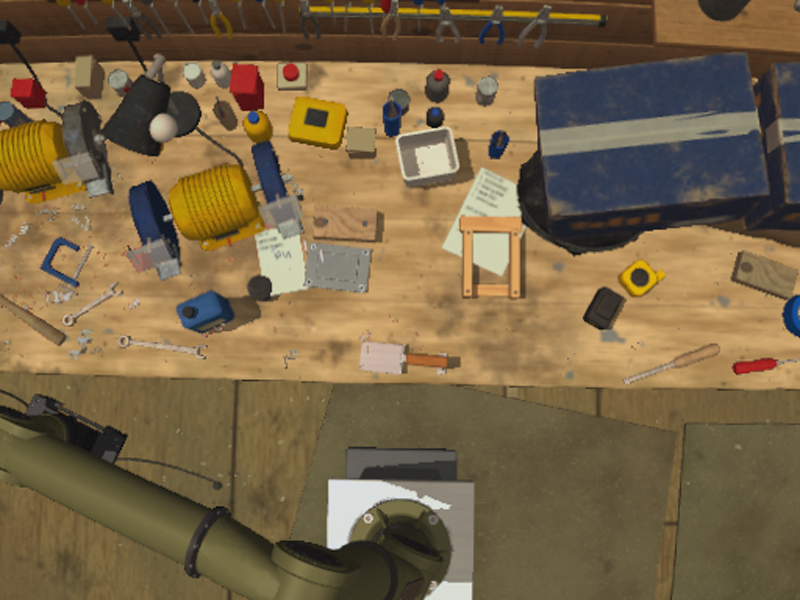

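The scene shows lifter, plate, stop and rack. In the top view (800x600), the plate is at (338,267), the stop at (345,223), the rack at (492,257), the lifter at (405,358) pointing left, the reel at (260,288), the tin at (205,311) and the battery at (604,308). I need an enlarged crop to measure from.

```bash
cat > h.py <<'E'
import numpy as np,cv2,pickle
def ray(d,uv,z,T=None):
    T=d["cam_to_world"] if T is None else T
    p=cv2.undistortPoints(np.array(uv,float).reshape(-1,1,2),d["K"],np.array(d["dist"]))[:,0]
    v=np.c_[p,np.ones(len(p))]@T[:3,:3].T
    z=np.broadcast_to(z,len(p)); s=(z-T[2,3])/v[:,2]
    return T[:3,3]+v*s[:,None]
def crop(d,x0,y0,w,h,k,name):
    c=d["pixels"][y0:y0+h,x0:x0+w,::-1]
    cv2.imwrite(name,cv2.resize(c,None,fx=k,fy=k,interpolation=cv2.INTER_CUBIC))
E
python3 - <<'E'
import pickle
from h import *
d=pickle.load(open("top.pkl","rb"))
crop(d,185,125,155,118,5,"pics/topc.png")
E
```

```text
(no output)
```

View pics/topc.png

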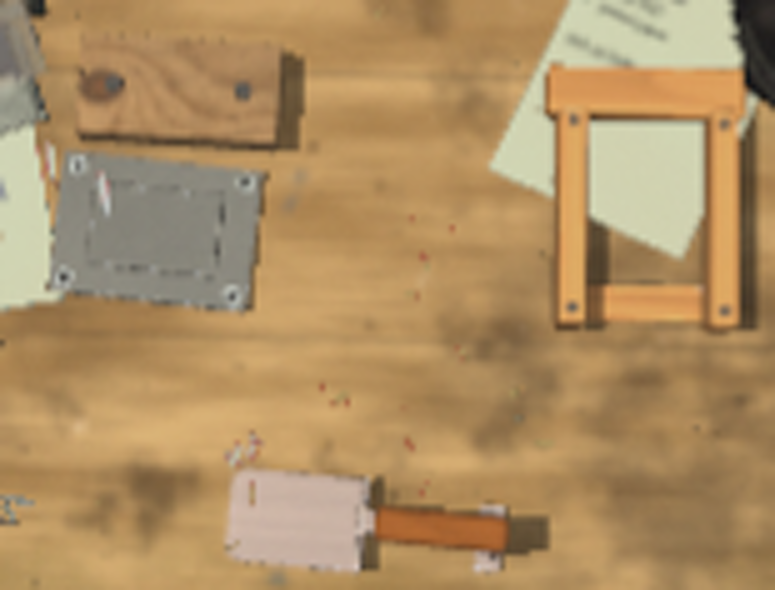

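```bash
python3 - <<'E'
import pickle
from h import *
np.set_printoptions(precision=4,suppress=True)
d=pickle.load(open("top.pkl","rb"))
def w(pts,z): 
    p=(np.array(pts,float)+.5)/5-.5+[185,125]
    return ray(d,p,z)[:,:2]
def fit(pts,z,mod,name):
    q=w(pts,z); m=np.array(mod,float)
    M=q.mean(0); A=(q-M).T@(m-m.mean(0)); U,S,V=np.linalg.svd(A); R=U@np.diag([1,np.linalg.det(U@V)])@V
    t=M-R@m.mean(0); print(name,t,np.degrees(np.arctan2(R[1,0],R[0,0])),"res",((q-(m@R.T+t))*1e3).round(1).tolist())
fit([(66,150),(267,172),(251,311),(51,290)],.008,[(.05,.07),(.05,-.07),(-.05,-.07),(-.05,.07)],"cover")
fit([(80,36),(282,43),(276,143),(78,134)],.035,[(.035,.07),(.035,-.07),(-.035,-.07),(-.035,.07)],"stop")
fit([(556,324),(586,324),(706,325),(738,325)],.045,[(-.055,.062),(-.055,.042),(-.055,-.042),(-.055,-.062)],"rack")
print("rackscrews",w([(574,118),(725,124),(572,307),(725,310)],.045))
fit([(375,506),(508,517),(507,551),(375,540)],.075,[(.03,-.012*-1*-1),(-.055,-.012),(-.055,.012),(.03,.012)],"lifter")
print("blade",w([(232,470),(226,552)],.001),w([(372,475),(364,572)],0.027))
print("foot",w([(475,505),(505,505),(500,570),(473,570)],.0))
p=np.array([(260,288),(205,311),(604,308)],float)*.64; print(ray(d,p,[.038,.151,.068]))
E
```

```text
cover [0.6148 0.1529] -4.704712068854795 res [[0.1, 1.3], [-1.0, -0.5], [0.4, -0.4], [0.5, -0.4]]
stop [0.7099 0.14  ] -0.9460322896357776 res [[-0.1, 0.7], [0.2, 0.1], [-0.6, 1.1], [0.4, -1.9]]
rack [ 0.6066 -0.1828] 0.9688316145257797 res [[-0.0, -0.3], [0.1, -0.7], [-0.1, 1.5], [0.1, -0.4]]
rackscrews [[ 0.6935 -0.1327]
 [ 0.692  -0.2368]
 [ 0.5624 -0.1328]
 [ 0.5628 -0.2372]]
lifter [ 0.4093 -0.0334] 86.7843052639318 res [[-0.5, 2.3], [-1.0, -0.8], [0.5, -1.9], [1.0, 0.4]]
blade [[0.4495 0.0971]
 [0.3928 0.0996]] [[0.4464 0.0004]
 [0.3805 0.0044]]
foot [[ 0.4292 -0.0712]
 [ 0.4297 -0.0919]
 [ 0.3848 -0.0892]
 [ 0.3844 -0.0706]]
[[ 0.5587  0.3199  0.038 ]
 [ 0.493   0.4101  0.151 ]
 [ 0.5283 -0.4274  0.068 ]]
```

```bash
cat > plan.py <<'E'
import sys,json,numpy as np
from scipy.spatial.transform import Rotation as Rn
from bench import ctrl
def pose():
    s=ctrl.get_state(); R=Rn.from_rotvec(s["tool_rot"]).as_matrix()
    return *s["position"],np.degrees(np.arctan2(R[1,0],R[0,0])),s,R   # yaw of tool x
def plan(wps):
    """wps: (x,y,z,yaw of tool x [deg],rows)"""
    x,y,z,a,s,R=pose(); print("now",np.round([x,y,z,a],4),"tilt",np.round(np.degrees(R[:2,2]),2)); rows=[]
    for X,Y,Z,A,n in wps:
        for k in range(n,0,-1):
            c,t=np.cos(np.radians(a)),np.sin(np.radians(a)); dx,dy=(X-x)/k,(Y-y)/k
            tx,ty=dx*c+dy*t, dx*t-dy*c
            r=dict(tx=round(tx/.06,2),ty=round(ty/.06,2),tz=round(-(Z-z)/k/.06,2),turn=round(-((A-a+180)%360-180)/k/8,2))
            rows.append(r)
            x+=.06*(r["tx"]*c+r["ty"]*t); y+=.06*(r["tx"]*t-r["ty"]*c); z-=.06*r["tz"]; a-=8*r["turn"]
    for i in range(0,len(rows),12): print(json.dumps(rows[i:i+12]))
    print("end",np.round([x,y,z,a],4))
E
python3 -c "
from plan import *
print(pose()[5].round(4))
plan([(.44,.36,.237,120,5),(.45,-.02,.237,86.5,7)])"
```

```text
[[-9.254e-01  3.790e-01 -6.000e-04]
 [ 3.790e-01  9.254e-01 -1.700e-03]
 [-1.000e-04 -1.800e-03 -1.000e+00]]
now [  0.2462   0.601    0.2356 157.727 ] tilt [-0.03 -0.09]
[{"tx": -0.9, "ty": -0.5, "tz": -0.0, "turn": 0.94}, {"tx": -0.96, "ty": -0.38, "tz": -0.01, "turn": 0.94}, {"tx": -1.0, "ty": -0.25, "tz": -0.0, "turn": 0.95}, {"tx": -1.02, "ty": -0.11, "tz": -0.01, "turn": 0.94}, {"tx": -1.04, "ty": 0.03, "tz": -0.0, "turn": 0.95}, {"tx": -0.8, "ty": -0.43, "tz": -0.0, "turn": 0.6}, {"tx": -0.83, "ty": -0.36, "tz": -0.0, "turn": 0.6}, {"tx": -0.85, "ty": -0.29, "tz": -0.0, "turn": 0.6}, {"tx": -0.88, "ty": -0.22, "tz": -0.0, "turn": 0.6}, {"tx": -0.89, "ty": -0.15, "tz": -0.0, "turn": 0.59}, {"tx": -0.9, "ty": -0.08, "tz": -0.0, "turn": 0.6}, {"tx": -0.91, "ty": 0.01, "tz": -0.0, "turn": 0.59}]
end [ 4.5030e-01 -2.0100e-02  2.3680e-01  8.6527e+01]
```

send_rows(steps=[{"tx": -0.9,"ty": -0.5,"turn": 0.94},{"tx": -0.96,"ty": -0.38,"turn": 0.94},{"tx": -1.0,"ty": -0.25,"turn": 0.95},{"tx": -1.0,"ty": -0.11,"turn": 0.94},{"tx": -1.0,"ty": 0.03,"turn": 0.95},{"tx": -0.8,"ty": -0.43,"turn": 0.6},{"tx": -0.83,"ty": -0.36,"turn": 0.6},{"tx": -0.85,"ty": -0.29,"turn": 0.6},{"tx": -0.88,"ty": -0.22,"turn": 0.6},{"tx": -0.89,"ty": -0.15,"turn": 0.59},{"tx": -0.9,"ty": -0.08,"turn": 0.6},{"tx": -0.91,"ty": 0.01,"turn": 0.59}])

```text
validation failed for argument at $.st...
```

send_rows(steps=[{"grip": 1.0},{"grip": 1.0}])

```text
validation failed for argument at $.st...
```

```bash
python3 - <<'E'
from plan import *
from h import *
print(np.round(pose()[:4],4))
d=ctrl.get_image("wrist"); x=pose(); T=np.eye(4);T[:3,:3]=x[5];T[:3,3]=x[:3]; d["cam_to_world"]=T@d["T_tool_cam"]
pickle.dump(d,open("w1.pkl","wb")); print(d["cam_to_world"].round(3))
crop(d,0,0,512,384,1.5,"pics/w1.png")
E
```

```text
[  0.2462   0.601    0.2356 157.727 ]
[[ 0.378  0.893  0.244  0.181]
 [ 0.926 -0.364 -0.102  0.628]
 [-0.002  0.264 -0.964  0.385]
 [ 0.     0.     0.     1.   ]]
```

View pics/w1.png

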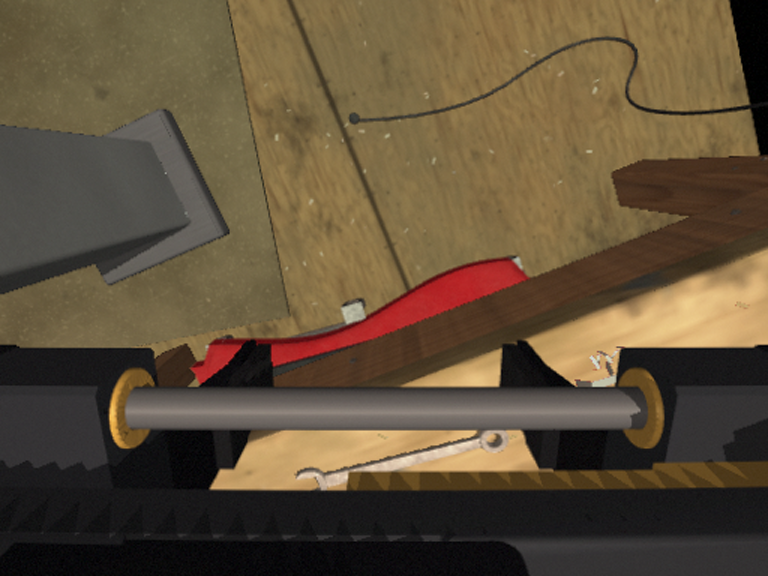

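The move was refused, so the arm is still at the start; the picture only shows the floor and bench edge. I'll resend with all the fields filled in.

send_rows(steps=[{"tx": -0.9,"ty": -0.5,"tz": 0,"turn": 0.94,"grip": 1},{"tx": -0.96,"ty": -0.38,"tz": 0,"turn": 0.94,"grip": 1},{"tx": -1.0,"ty": -0.25,"tz": 0,"turn": 0.95,"grip": 1},{"tx": -1.0,"ty": -0.11,"tz": 0,"turn": 0.94,"grip": 1},{"tx": -1.0,"ty": 0.03,"tz": 0,"turn": 0.95,"grip": 1},{"tx": -0.8,"ty": -0.43,"tz": 0,"turn": 0.6,"grip": 1},{"tx": -0.83,"ty": -0.36,"tz": 0,"turn": 0.6,"grip": 1},{"tx": -0.85,"ty": -0.29,"tz": 0,"turn": 0.6,"grip": 1},{"tx": -0.88,"ty": -0.22,"tz": 0,"turn": 0.6,"grip": 1},{"tx": -0.89,"ty": -0.15,"tz": 0,"turn": 0.59,"grip": 1},{"tx": -0.9,"ty": -0.08,"tz": 0,"turn": 0.6,"grip": 1},{"tx": -0.91,"ty": 0.01,"tz": 0,"turn": 0.59,"grip": 1}], newtons=60)

```text
time: 1.65
position: [0.4477, -0.0186, 0.2365]
tool_rot: [-2.29, -2.15, -0.001]
ft_force: [1.3, -0.1, 0.8]
grip_width: 1.0
grip_force: 0.0
```

```bash
python3 -c "
from plan import *
plan([(.418,-.028,.12,86.2,4),(.418,-.028,.057,86.2,3)])"
```

```text
now [ 4.47700e-01 -1.86000e-02  2.36500e-01  8.63837e+01] tilt [0.02 0.03]
[{"tx": -0.05, "ty": -0.12, "tz": 0.49, "turn": 0.01}, {"tx": -0.05, "ty": -0.12, "tz": 0.48, "turn": 0.0}, {"tx": -0.04, "ty": -0.12, "tz": 0.49, "turn": 0.01}, {"tx": -0.05, "ty": -0.12, "tz": 0.48, "turn": 0.0}, {"tx": 0.0, "ty": -0.0, "tz": 0.35, "turn": 0.0}, {"tx": 0.0, "ty": -0.0, "tz": 0.35, "turn": 0.0}, {"tx": 0.0, "ty": -0.0, "tz": 0.35, "turn": 0.0}]
end [ 4.18300e-01 -2.81000e-02  5.71000e-02  8.62237e+01]
```

send_rows(steps=[{"tx": -0.05,"ty": -0.12,"tz": 0.49,"turn": 0,"grip": 1},{"tx": -0.05,"ty": -0.12,"tz": 0.48,"turn": 0,"grip": 1},{"tx": -0.04,"ty": -0.12,"tz": 0.49,"turn": 0,"grip": 1},{"tx": -0.05,"ty": -0.12,"tz": 0.48,"turn": 0,"grip": 1},{"tx": 0,"ty": 0,"tz": 0.35,"turn": 0,"grip": 1},{"tx": 0,"ty": 0,"tz": 0.35,"turn": 0,"grip": 1},{"tx": 0,"ty": 0,"tz": 0.35,"turn": 0,"grip": 1},{"tx": 0,"ty": 0,"tz": 0,"turn": 0,"grip": 1}])

```text
time: 2.65
position: [0.4171, -0.0267, 0.0559]
tool_rot: [-2.287, -2.152, 0.005]
ft_force: [0.2, -0.1, 0.7]
grip_width: 1.001
grip_force: 0.0
```

send_rows(steps=[{"tx": 0,"ty": 0,"tz": 0,"turn": 0,"grip": 0.4},{"tx": 0,"ty": 0,"tz": 0,"turn": 0,"grip": 0.2},{"tx": 0,"ty": 0,"tz": 0,"turn": 0,"grip": 0},{"tx": 0,"ty": 0,"tz": 0,"turn": 0,"grip": 0},{"tx": 0,"ty": 0,"tz": 0,"turn": 0,"grip": 0},{"tx": 0,"ty": 0,"tz": 0,"turn": 0,"grip": 0},{"tx": 0,"ty": 0,"tz": 0,"turn": 0,"grip": 0}], newtons=60)

```text
time: 3.52
position: [0.4182, -0.0265, 0.057]
tool_rot: [-2.287, -2.152, 0.001]
ft_force: [-1.1, -0.5, 0.9]
grip_width: 0.284
grip_force: 0.5
```

send_rows(steps=[{"tx": 0,"ty": 0,"tz": 0,"turn": 0,"grip": 0},{"tx": 0,"ty": 0,"tz": 0,"turn": 0,"grip": 0}], newtons=60)

```text
time: 3.78
position: [0.4185, -0.0265, 0.057]
tool_rot: [-2.288, -2.153, 0.0]
ft_force: [-0.1, -0.0, -1.7]
grip_width: 0.269
grip_force: 60.0
```

```bash
python3 - <<'E'
from plan import *
from h import *
d=ctrl.get_image("top"); pickle.dump(d,open("t2.pkl","wb"))
d=ctrl.get_image("wrist"); x=pose(); T=np.eye(4);T[:3,:3]=x[5];T[:3,3]=x[:3]; d["cam_to_world"]=T@d["T_tool_cam"]
pickle.dump(d,open("w2.pkl","wb"))
crop(d,0,0,512,384,1.5,"pics/w2.png")
# lift, move so lifter points +x in front of plate
plan([(.422,-.0265,.12,86.2,3),(.445,.08,.12,30,8),(.425,.152,.12,-1,5)])
E
```

```text
now [ 4.18600e-01 -2.65000e-02  5.70000e-02  8.65263e+01] tilt [-0. -0.]
[{"tx": 0.0, "ty": 0.02, "tz": -0.35, "turn": 0.01}, {"tx": 0.0, "ty": 0.02, "tz": -0.35, "turn": 0.02}, {"tx": 0.0, "ty": 0.02, "tz": -0.35, "turn": 0.01}, {"tx": 0.22, "ty": 0.03, "tz": 0.0, "turn": 0.88}, {"tx": 0.23, "ty": 0.01, "tz": 0.0, "turn": 0.88}, {"tx": 0.23, "ty": -0.02, "tz": 0.0, "turn": 0.88}, {"tx": 0.22, "ty": -0.05, "tz": 0.0, "turn": 0.88}, {"tx": 0.21, "ty": -0.08, "tz": 0.0, "turn": 0.88}, {"tx": 0.2, "ty": -0.1, "tz": 0.0, "turn": 0.88}, {"tx": 0.19, "ty": -0.13, "tz": 0.0, "turn": 0.87}, {"tx": 0.17, "ty": -0.15, "tz": 0.0, "turn": 0.88}, {"tx": 0.06, "ty": -0.24, "tz": 0.0, "turn": 0.77}]
[{"tx": 0.04, "ty": -0.25, "tz": 0.0, "turn": 0.78}, {"tx": 0.01, "ty": -0.25, "tz": 0.0, "turn": 0.77}, {"tx": -0.02, "ty": -0.25, "tz": 0.0, "turn": 0.78}, {"tx": -0.04, "ty": -0.24, "tz": 0.0, "turn": 0.77}]
end [ 0.4253  0.1518  0.12   -0.9937]
```

View pics/w2.png

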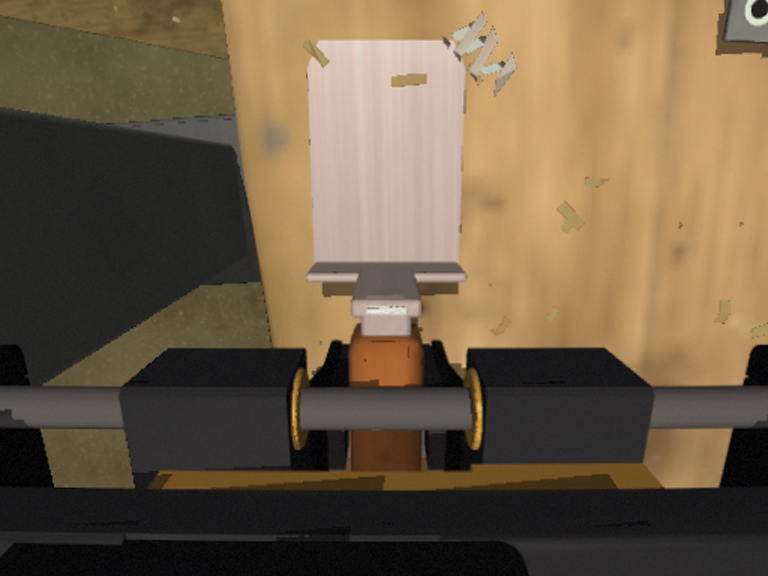

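The wrist view shows the blade square in the gripper: tip edge at row 40, from columns 312 to 464, with the heel at row 265. Next I get the tip's position in the tool frame.

```bash
python3 - <<'E'
from h import *
d=pickle.load(open("w2.pkl","rb"))
q=ray(d,(np.array([(387,40),(387,277),(310,66),(464,66)])+.5)/1.5-.5,[.001,.027,.001,.001]); print(q.round(4))
a=np.radians(86.5); r=q[:,:2]-[.4186,-.0265]; print("tool x,y",np.c_[r@[np.cos(a),np.sin(a)],r@[np.sin(a),-np.cos(a)]].round(4))
E
```

```text
[[0.428  0.0957 0.001 ]
 [0.4225 0.0039 0.027 ]
 [0.396  0.088  0.001 ]
 [0.4588 0.0843 0.001 ]]
tool x,y [[ 0.1226  0.0019]
 [ 0.0306  0.0021]
 [ 0.1129 -0.0295]
 [ 0.113   0.0334]]
```

send_rows(steps=[{"tx": 0.0,"ty": 0.02,"tz": -0.35,"turn": 0,"grip": 0},{"tx": 0.0,"ty": 0.02,"tz": -0.35,"turn": 0,"grip": 0},{"tx": 0.0,"ty": 0.02,"tz": -0.35,"turn": 0.04,"grip": 0},{"tx": 0.22,"ty": 0.03,"tz": 0,"turn": 0.88,"grip": 0},{"tx": 0.23,"ty": 0.01,"tz": 0,"turn": 0.88,"grip": 0},{"tx": 0.23,"ty": -0.02,"tz": 0,"turn": 0.88,"grip": 0},{"tx": 0.22,"ty": -0.05,"tz": 0,"turn": 0.88,"grip": 0},{"tx": 0.21,"ty": -0.08,"tz": 0,"turn": 0.88,"grip": 0},{"tx": 0.2,"ty": -0.1,"tz": 0,"turn": 0.88,"grip": 0},{"tx": 0.19,"ty": -0.13,"tz": 0,"turn": 0.87,"grip": 0},{"tx": 0.17,"ty": -0.15,"tz": 0,"turn": 0.88,"grip": 0},{"tx": 0.06,"ty": -0.24,"tz": 0,"turn": 0.77,"grip": 0}])

```text
time: 5.38
position: [0.4413, 0.0943, 0.1199]
tool_rot: [3.075, 0.642, 0.0]
ft_force: [0.3, 0.4, -1.2]
grip_width: 0.274
grip_force: 60.0
```

send_rows(steps=[{"tx": 0.04,"ty": -0.25,"tz": 0,"turn": 0.78,"grip": 0},{"tx": 0.01,"ty": -0.25,"tz": 0,"turn": 0.77,"grip": 0},{"tx": -0.02,"ty": -0.25,"tz": 0,"turn": 0.78,"grip": 0},{"tx": -0.04,"ty": -0.24,"tz": 0,"turn": 0.77,"grip": 0},{"tx": 0,"ty": 0,"tz": 0,"turn": 0,"grip": 0},{"tx": 0,"ty": 0,"tz": 0,"turn": 0,"grip": 0}])

```text
time: 6.12
position: [0.4255, 0.151, 0.12]
tool_rot: [3.141, -0.025, 0.0]
ft_force: [0.0, -0.2, -1.7]
grip_width: 0.273
grip_force: 60.0
```

```bash
python3 -c "
from plan import *
plan([(.418,.154,.07,-1,4),(.418,.154,.0568,-1,4)])"
```

```text
now [ 0.4255  0.151   0.12   -0.9236] tilt [ 0.   -0.03]
[{"tx": -0.03, "ty": -0.01, "tz": 0.21, "turn": 0.0}, {"tx": -0.03, "ty": -0.01, "tz": 0.21, "turn": 0.0}, {"tx": -0.03, "ty": -0.01, "tz": 0.21, "turn": 0.0}, {"tx": -0.04, "ty": -0.02, "tz": 0.2, "turn": 0.01}, {"tx": 0.0, "ty": 0.0, "tz": 0.06, "turn": -0.0}, {"tx": 0.0, "ty": 0.0, "tz": 0.05, "turn": -0.0}, {"tx": 0.0, "ty": 0.0, "tz": 0.06, "turn": -0.0}, {"tx": 0.0, "ty": 0.0, "tz": 0.05, "turn": -0.0}]
end [ 0.4177  0.1542  0.057  -1.0036]
```

send_rows(steps=[{"tx": -0.03,"ty": -0.01,"tz": 0.21,"turn": 0,"grip": 0},{"tx": -0.03,"ty": -0.01,"tz": 0.21,"turn": 0,"grip": 0},{"tx": -0.03,"ty": -0.01,"tz": 0.21,"turn": 0,"grip": 0},{"tx": -0.04,"ty": -0.02,"tz": 0.2,"turn": 0,"grip": 0},{"tx": 0,"ty": 0,"tz": 0.06,"turn": 0,"grip": 0},{"tx": 0,"ty": 0,"tz": 0.05,"turn": 0,"grip": 0},{"tx": 0,"ty": 0,"tz": 0.06,"turn": 0,"grip": 0},{"tx": 0,"ty": 0,"tz": 0.05,"turn": 0,"grip": 0},{"tx": 0,"ty": 0,"tz": 0,"turn": 0,"grip": 0}])

```text
time: 7.25
position: [0.4177, 0.1549, 0.0572]
tool_rot: [-3.141, 0.027, -0.0]
ft_force: [0.7, -0.1, -1.7]
grip_width: 0.272
grip_force: 60.0
```

```bash
python3 - <<'E'
from plan import *
from h import *
print(np.round(pose()[:4],4), pose()[4]["ft_force"])
d=ctrl.get_image("scene"); pickle.dump(d,open("s3.pkl","wb"))
crop(d,185,140,110,82,7,"pics/s3.png")
E
```

```text
[ 0.4177  0.1549  0.0572 -0.9963] [ 0.69617986 -0.11883513 -1.74432223]
```

View pics/s3.png

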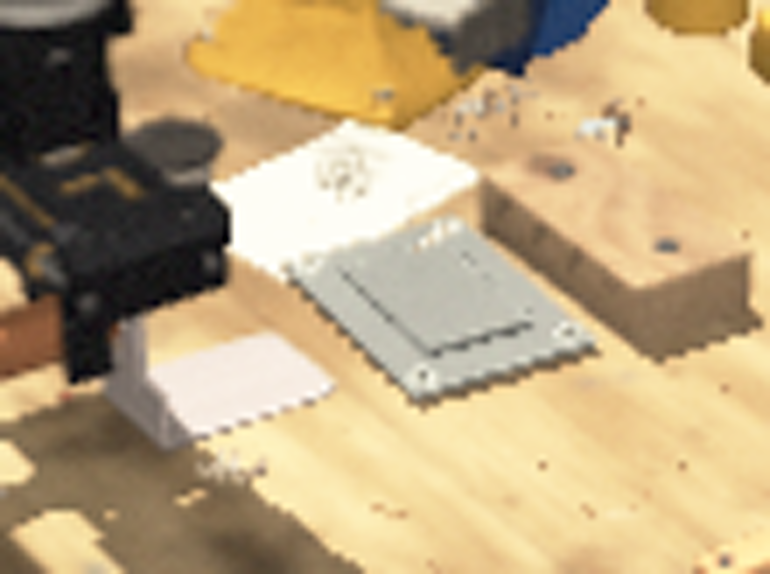

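The blade is level on the bench, just in front of and in line with the plate (plate front edge from about (290,265) to (425,400) in the crop). I press down lightly, then push.

send_rows(steps=[{"tx": 0,"ty": 0,"tz": 0.015,"turn": 0,"grip": 0},{"tx": 0,"ty": 0,"tz": 0.01,"turn": 0,"grip": 0},{"tx": 0,"ty": 0,"tz": 0,"turn": 0,"grip": 0}])

```text
time: 7.68
position: [0.4178, 0.1549, 0.057]
tool_rot: [-3.141, 0.028, 0.0]
ft_force: [-4.7, -2.7, 9.9]
grip_width: 0.268
grip_force: 60.0
```

send_rows(steps=[{"tx": 0.08,"ty": 0,"tz": 0,"turn": 0,"grip": 0},{"tx": 0.1,"ty": 0,"tz": 0,"turn": 0,"grip": 0},{"tx": 0.1,"ty": 0,"tz": 0,"turn": 0,"grip": 0},{"tx": 0.1,"ty": 0,"tz": 0,"turn": 0,"grip": 0},{"tx": 0.1,"ty": 0,"tz": 0,"turn": 0,"grip": 0},{"tx": 0.1,"ty": 0,"tz": 0,"turn": 0,"grip": 0}])

```text
time: 8.43
position: [0.4521, 0.1552, 0.057]
tool_rot: [-3.14, 0.027, 0.002]
ft_force: [-6.6, -0.9, 12.2]
grip_width: 0.271
grip_force: 60.0
```

send_rows(steps=[{"tx": 0.1,"ty": 0,"tz": 0,"turn": 0,"grip": 0},{"tx": 0.1,"ty": 0,"tz": 0,"turn": 0,"grip": 0},{"tx": 0.1,"ty": 0,"tz": 0,"turn": 0,"grip": 0},{"tx": 0.1,"ty": 0,"tz": 0,"turn": 0,"grip": 0}])

```text
time: 8.93
position: [0.4758, 0.1548, 0.057]
tool_rot: [-3.14, 0.026, 0.003]
ft_force: [-7.0, 0.2, 10.4]
grip_width: 0.265
grip_force: 60.0
```

send_rows(steps=[{"tx": 0.1,"ty": 0,"tz": 0,"turn": 0,"grip": 0},{"tx": 0.1,"ty": 0,"tz": 0,"turn": 0,"grip": 0},{"tx": 0.1,"ty": 0,"tz": 0,"turn": 0,"grip": 0},{"tx": 0.1,"ty": 0,"tz": 0,"turn": 0,"grip": 0},{"tx": 0.1,"ty": 0,"tz": 0,"turn": 0,"grip": 0},{"tx": 0.1,"ty": 0,"tz": 0,"turn": 0,"grip": 0},{"tx": 0.1,"ty": 0,"tz": 0,"turn": 0,"grip": 0}])

```text
time: 9.8
position: [0.5172, 0.1542, 0.057]
tool_rot: [-3.14, 0.026, 0.005]
ft_force: [-8.5, 0.6, 12.4]
grip_width: 0.272
grip_force: 60.0
```

```bash
python3 - <<'E'
from plan import *
from h import *
print(np.round(pose()[:4],4), pose()[4]["ft_force"])
d=ctrl.get_image("scene"); pickle.dump(d,open("s4.pkl","wb"))
crop(d,185,140,110,82,7,"pics/s4.png")
E
```

```text
[ 0.5172  0.1542  0.057  -0.9483] [-8.54553778  0.55661094 12.36411456]
```

View pics/s4.png

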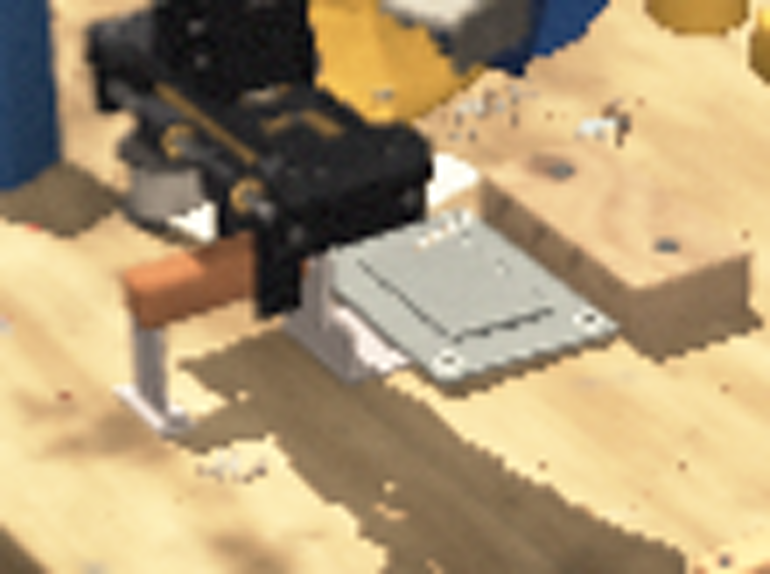

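The blade is well under the plate and the stop is holding it. About 25 mm are left to the heel.

send_rows(steps=[{"tx": 0.1,"ty": 0,"tz": 0,"turn": 0,"grip": 0},{"tx": 0.1,"ty": 0,"tz": 0,"turn": 0,"grip": 0},{"tx": 0.1,"ty": 0,"tz": 0,"turn": 0,"grip": 0},{"tx": 0.05,"ty": 0,"tz": 0,"turn": 0,"grip": 0},{"tx": 0,"ty": 0,"tz": 0,"turn": 0,"grip": 0}])

```text
time: 10.48
position: [0.5385, 0.1538, 0.057]
tool_rot: [-3.14, 0.026, 0.004]
ft_force: [-7.1, -0.3, 10.8]
grip_width: 0.27
grip_force: 60.0
```

send_rows(steps=[{"tx": 0.04,"ty": 0,"tz": 0,"turn": 0,"grip": 0},{"tx": 0,"ty": 0,"tz": 0,"turn": 0,"grip": 0}])

```text
time: 10.72
position: [0.5406, 0.1538, 0.057]
tool_rot: [-3.14, 0.026, 0.004]
ft_force: [-6.8, 0.3, 10.4]
grip_width: 0.273
grip_force: 60.0
```

send_rows(steps=[{"tx": 0.03,"ty": 0,"tz": 0,"turn": 0,"grip": 0},{"tx": 0,"ty": 0,"tz": 0,"turn": 0,"grip": 0}])

```text
time: 10.98
position: [0.5423, 0.1538, 0.057]
tool_rot: [-3.14, 0.026, 0.005]
ft_force: [-7.7, 0.2, 10.5]
grip_width: 0.268
grip_force: 60.0
```

send_rows(steps=[{"tx": 0.03,"ty": 0,"tz": 0,"turn": 0,"grip": 0},{"tx": 0,"ty": 0,"tz": 0,"turn": 0,"grip": 0}])

```text
time: 11.22
position: [0.5438, 0.1538, 0.057]
tool_rot: [-3.14, 0.026, 0.005]
ft_force: [-8.6, 0.2, 10.6]
grip_width: 0.271
grip_force: 60.0
```

send_rows(steps=[{"tx": 0.03,"ty": 0,"tz": 0,"turn": 0,"grip": 0},{"tx": 0,"ty": 0,"tz": 0,"turn": 0,"grip": 0}])

```text
time: 11.48
position: [0.544, 0.1538, 0.057]
tool_rot: [-3.14, 0.026, 0.011]
ft_force: [-13.6, -0.4, 15.0]
grip_width: 0.271
grip_force: 60.0
```

```bash
python3 - <<'E'
from plan import *
from h import *
print(np.round(pose()[:4],4), pose()[4]["ft_force"])
d=ctrl.get_image("wrist"); x=pose(); T=np.eye(4);T[:3,:3]=x[5];T[:3,3]=x[:3]; d["cam_to_world"]=T@d["T_tool_cam"]
pickle.dump(d,open("w5.pkl","wb"))
crop(d,0,0,512,384,1.5,"pics/w5.png")
E
```

```text
[ 0.544   0.1538  0.057  -0.9362] [-13.62049143  -0.40656791  15.00155153]
```

View pics/w5.png

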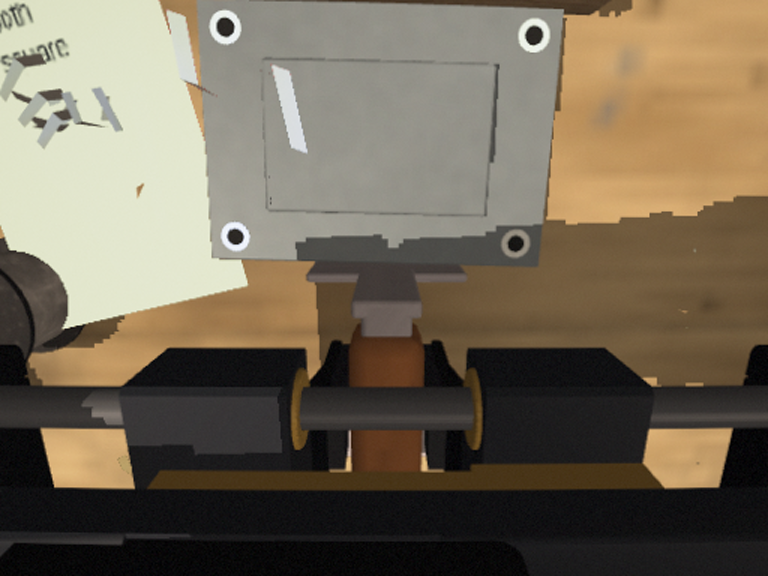

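The plate sits against the heel, with its front edge from (212,258) to (539,266) and its screws at (225,27), (534,35), (235,237) and (515,243). It is about 5 mm left of the blade axis. I compute its pose in the tool frame and lift.

```bash
python3 - <<'E'
from h import *
from plan import plan
d=pickle.load(open("w5.pkl","rb"))
u=lambda p:(np.array(p)+.5)/1.5-.5
q=ray(d,u([(225,27),(534,35),(235,237),(515,243)]),.011)[:,:2]; f=ray(d,u([(212,258),(539,266)]),.011)[:,:2]
c=q.mean(0); print(q.round(4),"c",c,"front",f,"yaw",np.degrees(np.arctan2(*(q[0]-q[1])))*-1, np.degrees(np.arctan2(*(f[0]-f[1])))*-1)
a=np.radians(-.94); r=c-[.544,.1538]; print("tool x,y", r@[np.cos(a),np.sin(a)], r@[np.sin(a),-np.cos(a)])
plan([(.544,.1538,.14,-1,12)])
E
```

```text
[[0.6716 0.2122]
 [0.6669 0.0946]
 [0.5913 0.2163]
 [0.587  0.0974]] c [0.62920018 0.15511025] front [[0.5824619  0.22717107]
 [0.57681323 0.08637723]] yaw -2.255623265168419 -2.2974824033505032
tool x,y 0.08516722321704435 -0.0027078177187081463
now [ 0.5439  0.1538  0.057  -0.9324] tilt [-0.41  0.07]
[{"tx": 0.0, "ty": -0.0, "tz": -0.12, "turn": 0.0}, {"tx": 0.0, "ty": -0.0, "tz": -0.11, "turn": 0.0}, {"tx": 0.0, "ty": -0.0, "tz": -0.12, "turn": 0.0}, {"tx": 0.0, "ty": -0.0, "tz": -0.11, "turn": 0.0}, {"tx": 0.0, "ty": -0.0, "tz": -0.12, "turn": 0.0}, {"tx": 0.0, "ty": -0.0, "tz": -0.11, "turn": 0.0}, {"tx": 0.0, "ty": -0.0, "tz": -0.12, "turn": 0.0}, {"tx": 0.0, "ty": -0.0, "tz": -0.11, "turn": 0.0}, {"tx": 0.0, "ty": -0.0, "tz": -0.12, "turn": 0.0}, {"tx": 0.0, "ty": -0.0, "tz": -0.11, "turn": 0.0}, {"tx": 0.0, "ty": -0.0, "tz": -0.12, "turn": 0.0}, {"tx": 0.0, "ty": -0.0, "tz": -0.11, "turn": 0.01}]
end [ 0.5439  0.1538  0.1398 -1.0124]
```

send_rows(steps=[{"tx": -0.03,"ty": 0,"tz": -0.01,"turn": 0,"grip": 0},{"tx": -0.03,"ty": 0,"tz": -0.02,"turn": 0,"grip": 0},{"tx": -0.02,"ty": 0,"tz": -0.03,"turn": 0,"grip": 0},{"tx": 0,"ty": 0,"tz": -0.05,"turn": 0,"grip": 0},{"tx": 0,"ty": 0,"tz": -0.08,"turn": 0,"grip": 0},{"tx": 0,"ty": 0,"tz": -0.08,"turn": 0,"grip": 0},{"tx": 0,"ty": 0,"tz": -0.08,"turn": 0,"grip": 0},{"tx": 0,"ty": 0,"tz": -0.05,"turn": 0,"grip": 0},{"tx": 0,"ty": 0,"tz": 0,"turn": 0,"grip": 0}])

```text
time: 12.65
position: [0.5426, 0.1528, 0.08]
tool_rot: [-3.141, 0.027, -0.001]
ft_force: [0.0, -0.3, -4.2]
grip_width: 0.271
grip_force: 60.0
```

```bash
python3 - <<'E'
from plan import *
from h import *
print(np.round(pose()[:4],4), pose()[4]["ft_force"])
d=ctrl.get_image("scene"); pickle.dump(d,open("s6.pkl","wb"))
crop(d,185,140,110,82,7,"pics/s6.png")
E
```

```text
[ 0.5426  0.1528  0.08   -0.993 ] [ 0.03439429 -0.32710023 -4.15873688]
```

View pics/s6.png

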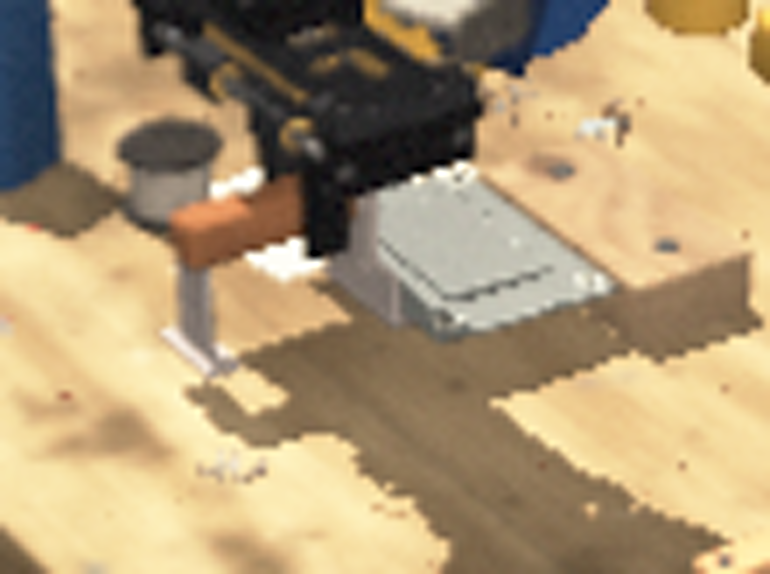

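The plate rides flat on the blade clear of the bench (wrist −4.2 N, about the weight of plate and lifter together). I lift higher and carry it to the rack with gentle ramps.

send_rows(steps=[{"tx": 0,"ty": 0,"tz": -0.05,"turn": 0,"grip": 0},{"tx": 0,"ty": 0,"tz": -0.12,"turn": 0,"grip": 0},{"tx": 0,"ty": 0,"tz": -0.2,"turn": 0,"grip": 0},{"tx": 0,"ty": 0,"tz": -0.25,"turn": 0,"grip": 0},{"tx": 0,"ty": 0,"tz": -0.22,"turn": 0,"grip": 0},{"tx": 0,"ty": 0,"tz": -0.15,"turn": 0,"grip": 0},{"tx": 0,"ty": 0,"tz": -0.08,"turn": 0,"grip": 0},{"tx": -0.02,"ty": 0,"tz": -0.02,"turn": 0,"grip": 0},{"tx": -0.02,"ty": 0,"tz": 0,"turn": 0,"grip": 0}])

```text
time: 13.82
position: [0.5396, 0.1527, 0.1447]
tool_rot: [3.141, -0.027, -0.001]
ft_force: [1.1, -0.0, -3.8]
grip_width: 0.271
grip_force: 60.0
```

send_rows(steps=[{"tx": -0.02,"ty": 0.05,"tz": 0,"turn": 0,"grip": 0},{"tx": -0.02,"ty": 0.12,"tz": 0,"turn": -0.02,"grip": 0},{"tx": -0.02,"ty": 0.2,"tz": 0,"turn": -0.02,"grip": 0},{"tx": -0.02,"ty": 0.3,"tz": 0,"turn": -0.02,"grip": 0},{"tx": -0.02,"ty": 0.4,"tz": 0,"turn": -0.02,"grip": 0},{"tx": -0.02,"ty": 0.44,"tz": 0,"turn": -0.02,"grip": 0},{"tx": -0.02,"ty": 0.44,"tz": 0,"turn": -0.02,"grip": 0},{"tx": -0.02,"ty": 0.44,"tz": 0,"turn": -0.02,"grip": 0},{"tx": -0.02,"ty": 0.44,"tz": 0,"turn": -0.02,"grip": 0}])

```text
time: 14.95
position: [0.5277, -0.0194, 0.1452]
tool_rot: [3.141, 0.006, 0.0]
ft_force: [0.5, -0.2, -3.6]
grip_width: 0.267
grip_force: 60.0
```

send_rows(steps=[{"tx": -0.02,"ty": 0.44,"tz": 0,"turn": -0.02,"grip": 0},{"tx": -0.02,"ty": 0.44,"tz": 0,"turn": 0,"grip": 0},{"tx": -0.02,"ty": 0.44,"tz": 0,"turn": 0,"grip": 0},{"tx": -0.02,"ty": 0.42,"tz": 0,"turn": 0,"grip": 0},{"tx": -0.01,"ty": 0.38,"tz": 0,"turn": 0,"grip": 0},{"tx": 0,"ty": 0.3,"tz": 0,"turn": 0,"grip": 0},{"tx": 0,"ty": 0.2,"tz": 0,"turn": 0,"grip": 0},{"tx": 0,"ty": 0.12,"tz": 0,"turn": 0,"grip": 0},{"tx": 0,"ty": 0.05,"tz": 0,"turn": 0,"grip": 0},{"tx": 0,"ty": 0,"tz": 0,"turn": 0,"grip": 0},{"tx": 0,"ty": 0,"tz": 0,"turn": 0,"grip": 0}])

```text
time: 16.32
position: [0.5241, -0.1836, 0.145]
tool_rot: [-3.141, -0.014, 0.0]
ft_force: [0.4, 0.1, -4.2]
grip_width: 0.266
grip_force: 60.0
```

```bash
python3 - <<'E'
from plan import *
from h import *
print(np.round(pose()[:4],4), pose()[4]["ft_force"])
d=ctrl.get_image("wrist"); x=pose(); T=np.eye(4);T[:3,:3]=x[5];T[:3,3]=x[:3]; d["cam_to_world"]=T@d["T_tool_cam"]
pickle.dump(d,open("w7.pkl","wb"))
crop(d,0,0,512,384,1.5,"pics/w7.png")
# has plate shifted in tool frame? register against w5 around plate
a=cv2.cvtColor(pickle.load(open("w5.pkl","rb"))["pixels"],cv2.COLOR_RGB2GRAY);b=cv2.cvtColor(d["pixels"],cv2.COLOR_RGB2GRAY)
for (u,v) in [(225,27),(534,35),(235,237),(515,243)]:
    u,v=int(u/1.5),int(v/1.5); t=a[max(v-12,0):v+12,u-12:u+12]; s=b[0:v+40,u-40:u+40]
    m=cv2.matchTemplate(s,t,cv2.TM_CCOEFF_NORMED); _,sc,_,l=cv2.minMaxLoc(m); print("shift px",l[0]-28,l[1]-max(v-12,0),round(sc,2))
E
```

```text
[ 0.5241 -0.1836  0.145   0.5104] [ 0.41059238  0.0590158  -4.21604891]
shift px 1 2 0.97
shift px -1 2 0.96
shift px 0 1 0.98
shift px 11 -137 0.77
```

send_rows(steps=[{"tx": -0.02,"ty": 0.015,"tz": 0.05,"turn": 0,"grip": 0},{"tx": -0.02,"ty": 0.015,"tz": 0.1,"turn": 0,"grip": 0},{"tx": 0,"ty": 0,"tz": 0.15,"turn": 0,"grip": 0},{"tx": 0,"ty": 0,"tz": 0.15,"turn": 0,"grip": 0},{"tx": 0,"ty": 0,"tz": 0.1,"turn": 0,"grip": 0},{"tx": 0,"ty": 0,"tz": 0.05,"turn": 0,"grip": 0},{"tx": 0,"ty": 0,"tz": 0,"turn": 0,"grip": 0}])

```text
time: 17.25
position: [0.5216, -0.1862, 0.1089]
tool_rot: [-3.142, -0.012, 0.0]
ft_force: [-0.5, -0.1, -5.1]
grip_width: 0.271
grip_force: 60.0
```

send_rows(steps=[{"tx": 0,"ty": 0,"tz": 0.03,"turn": 0,"grip": 0},{"tx": 0,"ty": 0,"tz": 0.03,"turn": 0,"grip": 0},{"tx": 0,"ty": 0,"tz": 0.03,"turn": 0,"grip": 0},{"tx": 0,"ty": 0,"tz": 0.03,"turn": 0,"grip": 0},{"tx": 0,"ty": 0,"tz": 0.03,"turn": 0,"grip": 0},{"tx": 0,"ty": 0,"tz": 0,"turn": 0,"grip": 0}])

```text
time: 18.0
position: [0.5217, -0.1863, 0.1001]
tool_rot: [3.142, 0.012, 0.001]
ft_force: [-0.3, -0.3, -3.7]
grip_width: 0.271
grip_force: 60.0
```

send_rows(steps=[{"tx": 0,"ty": 0,"tz": 0.03,"turn": 0,"grip": 0},{"tx": 0,"ty": 0,"tz": 0.03,"turn": 0,"grip": 0},{"tx": 0,"ty": 0,"tz": 0.03,"turn": 0,"grip": 0},{"tx": 0,"ty": 0,"tz": 0.03,"turn": 0,"grip": 0},{"tx": 0,"ty": 0,"tz": 0.02,"turn": 0,"grip": 0},{"tx": 0,"ty": 0,"tz": 0,"turn": 0,"grip": 0}])

```text
time: 18.75
position: [0.5217, -0.1861, 0.0916]
tool_rot: [-3.142, -0.012, -0.0]
ft_force: [0.1, -0.1, -2.0]
grip_width: 0.272
grip_force: 60.0
```

```bash
python3 - <<'E'
from plan import *
from h import *
print(np.round(pose()[:4],4), pose()[4]["ft_force"])
c=[]
t=ctrl.get_image("top"); pickle.dump(t,open("t8.pkl","wb"))
s=ctrl.get_image("scene"); pickle.dump(s,open("s8.pkl","wb"))
w=ctrl.get_image("wrist"); x=pose(); T=np.eye(4);T[:3,:3]=x[5];T[:3,3]=x[:3]; w["cam_to_world"]=T@w["T_tool_cam"];pickle.dump(w,open("w8.pkl","wb"))
A=cv2.resize(s["pixels"][160:290,250:383],(399,390),interpolation=cv2.INTER_CUBIC)
B=cv2.resize(w["pixels"][0:260,110:400],(401,360),interpolation=cv2.INTER_CUBIC)
A=cv2.resize(A,(399,390));B=cv2.resize(B,(401,390))
cv2.imwrite("pics/m8.png",np.hstack([A,B])[:,:,::-1])
E
```

```text
[ 0.5217 -0.1861  0.0916  0.4502] [ 0.06658483 -0.10708196 -2.00589349]
```

The wrist force is back to the lifter's weight alone, so the plate rests on the rails. I go 3 mm lower and draw the lifter straight out.

send_rows(steps=[{"tx": 0,"ty": 0,"tz": 0.05,"turn": 0,"grip": 0},{"tx": 0,"ty": 0,"tz": 0,"turn": 0,"grip": 0},{"tx": -0.05,"ty": 0,"tz": 0,"turn": 0,"grip": 0},{"tx": -0.1,"ty": 0,"tz": 0,"turn": 0,"grip": 0},{"tx": -0.2,"ty": 0,"tz": 0,"turn": 0,"grip": 0},{"tx": -0.25,"ty": 0,"tz": 0,"turn": 0,"grip": 0},{"tx": -0.25,"ty": 0,"tz": 0,"turn": 0,"grip": 0},{"tx": -0.25,"ty": 0,"tz": 0,"turn": 0,"grip": 0},{"tx": -0.25,"ty": 0,"tz": 0,"turn": 0,"grip": 0},{"tx": -0.25,"ty": 0,"tz": 0,"turn": 0,"grip": 0},{"tx": -0.2,"ty": 0,"tz": 0,"turn": 0,"grip": 0},{"tx": -0.05,"ty": 0,"tz": 0,"turn": 0,"grip": 0}])

```text
time: 20.4
position: [0.4099, -0.187, 0.0887]
tool_rot: [-3.141, -0.012, -0.001]
ft_force: [0.7, 0.8, -2.3]
grip_width: 0.27
grip_force: 60.0
```

```bash
python3 - <<'E'
from plan import *
from h import *
print(np.round(pose()[:4],4), pose()[4]["ft_force"])
t=ctrl.get_image("top"); pickle.dump(t,open("t9.pkl","wb")); s=ctrl.get_image("scene")
A=cv2.resize(s["pixels"][160:290,250:383],(399,390),interpolation=cv2.INTER_CUBIC)
B=cv2.resize(t["pixels"][125:225,270:370],(400,390*1),interpolation=cv2.INTER_CUBIC)
B=cv2.resize(t["pixels"][128:228,268:368],(400,400),interpolation=cv2.INTER_CUBIC)
A=cv2.resize(A,(399,400)); cv2.imwrite("pics/m9.png",np.hstack([A,B])[:,:,::-1])
E
```

```text
[ 0.4099 -0.187   0.0887  0.4242] [ 0.73583152  0.82524143 -2.28522757]
```

View pics/m9.png

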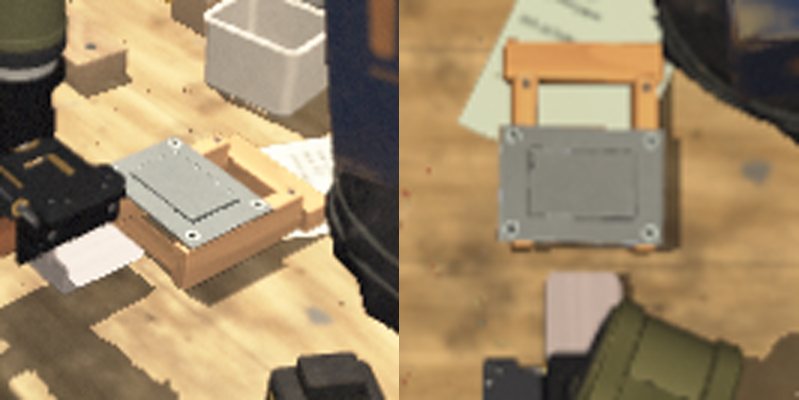

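The plate lies flat and square across the rails: in the top crop its corners are (500,126), (665,128), (663,246) and (499,242), about 2–3 mm off centre, with the front edge about 4 mm behind the rail ends. The blade is clear in front of it. Now I set the lifter down.

send_rows(steps=[{"tx": 0,"ty": 0,"tz": 0.12,"turn": 0,"grip": 0},{"tx": 0,"ty": 0,"tz": 0.15,"turn": 0,"grip": 0},{"tx": 0,"ty": 0,"tz": 0.13,"turn": 0,"grip": 0},{"tx": 0,"ty": 0,"tz": 0.08,"turn": 0,"grip": 0},{"tx": 0,"ty": 0,"tz": 0.04,"turn": 0,"grip": 0},{"tx": 0,"ty": 0,"tz": 0.015,"turn": 0,"grip": 0},{"tx": 0,"ty": 0,"tz": 0,"turn": 0,"grip": 0}])

```text
time: 21.38
position: [0.4108, -0.1872, 0.057]
tool_rot: [-3.141, -0.012, -0.001]
ft_force: [-2.2, -0.4, 1.8]
grip_width: 0.267
grip_force: 60.0
```

Contact with the bench is light (force swung from −2 to +1.8 N). I release and rise.

send_rows(steps=[{"tx": 0,"ty": 0,"tz": 0,"turn": 0,"grip": 0.35},{"tx": 0,"ty": 0,"tz": 0,"turn": 0,"grip": 0.5},{"tx": 0,"ty": 0,"tz": 0,"turn": 0,"grip": 0.7},{"tx": 0,"ty": 0,"tz": 0,"turn": 0,"grip": 0.7},{"tx": 0,"ty": 0,"tz": 0,"turn": 0,"grip": 0.7},{"tx": 0,"ty": 0,"tz": -0.2,"turn": 0,"grip": 0.7},{"tx": 0,"ty": 0,"tz": -0.4,"turn": 0,"grip": 0.7},{"tx": 0,"ty": 0,"tz": -0.6,"turn": 0,"grip": 0.7},{"tx": 0,"ty": 0,"tz": -0.6,"turn": 0,"grip": 0.7},{"tx": 0,"ty": 0,"tz": -0.4,"turn": 0,"grip": 0.7},{"tx": 0,"ty": 0,"tz": 0,"turn": 0,"grip": 0.7},{"tx": 0,"ty": 0,"tz": 0,"turn": 0,"grip": 0.7}])

```text
time: 22.88
position: [0.4102, -0.1869, 0.1881]
tool_rot: [-3.141, -0.012, 0.001]
ft_force: [-0.5, -0.1, -0.2]
grip_width: 0.697
grip_force: 0.0
```

```bash
python3 - <<'E'
from plan import *
from h import *
print(np.round(pose()[:4],4), pose()[4]["ft_force"])
a=pickle.load(open("t9.pkl","rb"))["pixels"]; b=ctrl.get_image("top")["pixels"]
# plate region unchanged since drawing out?
A=a[157:191,291:337].astype(int);B=b[157:191,291:337].astype(int); print("plate diff",np.abs(A-B).mean())
w=ctrl.get_image("wrist"); x=pose(); T=np.eye(4);T[:3,:3]=x[5];T[:3,3]=x[:3]; w["cam_to_world"]=T@w["T_tool_cam"]
Ti=np.linalg.inv(w["cam_to_world"])
# pinkish blade mask -> extent on bench
h=w["pixels"].astype(int); m=((h.min(2)>150)&(np.abs(h[:,:,0]-h[:,:,1])<40)&(np.abs(h[:,:,1]-h[:,:,2])<25)).astype(np.uint8)
n,l,st,c=cv2.connectedComponentsWithStats(m); 
for i in np.argsort(-st[1:,4])[:3]+1:
    X,Y,W,H,S=st[i]; print(st[i], ray(w,[(X,Y),(X+W,Y),(X,Y+H),(X+W,Y+H)],.002).round(3)[:,:2].tolist())
E
```

```text
[ 0.4102 -0.1869  0.1881  0.4409] [-0.509861   -0.08040421 -0.19992064]
plate diff 0.5980392156862745
[ 227   61   62   89 5252] [[0.535, -0.156], [0.535, -0.219], [0.445, -0.155], [0.445, -0.222]]
[173   0  16  17 158] [[0.59, -0.105], [0.59, -0.12], [0.575, -0.104], [0.575, -0.12]]
[317   2  15  17 143] [[0.589, -0.244], [0.589, -0.259], [0.574, -0.245], [0.574, -0.26]]
```

```bash
python3 -c "
from bench import ctrl
print(ctrl.close_job())"
```

```text
the job is handed in; nothing more can be done
None
```

The job is handed in at about 23 s: by the last images the plate lies flat and square on both rails within about 3 mm of the middle, the lifter stands flat on the bench clear of it, and nothing was moved near the reel, tin or battery; the hand-in call returned no verdict.

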